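# Seat the pin with the lever press, then hold the block up level

## Task

The long aluminium valve block lying in the nest of the hand press still has its pin standing out of one end: pull the press's sprung lever all the way to its stop so that the ram drives the pin home, then ease the lever slowly and under control all the way back, without letting it fly. After that lift the block straight up until it is at least 10 cm clear of the nest, and finish while holding it there above the press, level and still; do not let go of it at the end. Leave everything else on the bench where it is.

Things in the scene. Friction and masses are not known exactly. Their poses are not given: they have to be found in the camera images.
- press: Grey horizontal hand lever press, fixed; its place and yaw vary. Base plate 255 x 140 x 12 mm. Origin on the bench top under the nest's middle; x points from the nest to the press head, along the ram; z up. Head: x = 69 to 139 mm, 84 mm wide, 95 mm high. Ram: 18 mm steel rod coming out of the head at 54 mm height; moves 15 mm per rad of lever towards the block, and back with it.
- nest (a point): Middle of the nest's steel floor, 30 mm above the bench. Back stop at the end away from the head (face 46 mm from here, top 62 mm above the bench). Four side guides 34 mm fore and aft of here, 12 mm long, tops 38 mm above the bench, inner faces 23.7 and outer faces 31.7 mm from the centre plane: the middle of the block's long sides is free for fingers.
- lever (a joint): Press lever, rad: 0 = home, leaning 0.55 from vertical away from the nest; grows as the bar is pulled over the head towards the nest; 0.9 = stop, leaning 0.35 towards the nest, pin then home. A spring pulls it back to 0: about 2 N at the bar at home, with the pin up to about 9 N at the stop. Let go at the stop it flies back; let go within 0.1 of home it only creeps.
- lever_bar (a point): Middle of the lever's grip bar: black round bar, 20 mm diameter, 94 mm free length between the two side arms, along the press's y axis, free all round; runs on a circle of 180 mm radius about the pivot. 183 mm above the bench at home, 210 mm at the highest.
- lever_pivot (a point): Pivot of the lever (axis along the press's y axis), fixed on the press 99 mm from its origin along its x axis, 30 mm above the bench, on its centre plane.
- block_centre (a point): Centre of the valve block, its centre of mass within 3 mm: loose aluminium block 90 mm long (its x axis, along the ram, towards the head), 44 mm wide (y), 48 mm high (z), 0.4 to 0.65 kg, two round dark ports on top. Lies loosely on the nest floor: centre 54 mm, top 78 mm above the bench. Ram and pin are at its centre height.
- pin (a joint): How far the pin is driven into the block, m: 0 = standing out, 0.009 = home with its head on the block. The pin sits in the middle of the block's end that faces the head; steel head 16 mm diameter, 4 mm thick; stiff, it takes about 15 N and stays where it is pushed.
- spare: Shorter aluminium block, 66 x 44 x 48 mm, one port on top, loose on the bench beside the press; origin under its middle. Leave alone.
- pinbox: Open grey plastic box, 90 x 60 x 35 mm, loose beside the press; origin under its middle. Leave alone.
- bearing: Steel bearing ring, 62 mm diameter, 18 mm high, loose beside the press; origin under its middle. Leave alone.
- driver: Screwdriver lying at the left of the bench. Leave alone.
- jar: Clear jar with black cap, 64 mm diameter, 85 mm high, at the right of the bench; origin under its middle. Leave alone.
- spanner: Steel spanner lying at the right of the bench. Leave alone.
- carton: Small brown carton, 120 x 90 x 70 mm, at the left of the bench; origin under its middle. Leave alone.
Things that resemble listed ones, but are neither listed nor needed, are in the scene too. What is shaped like the part that bears block_centre but green or yellow is not meant.

How it is judged:
By the outcome, as a careful person would: the job done as asked, in the order asked, and still so for the second after the job is handed in, while the arm keeps its last pose, push and grip.
It also fails if it takes over 64 s, if anything falls off the work surface, if the arm or the gripper's body presses on something with over 40 N, if the wrist force passes 120 N, or if a joint passes its speed limit or range.

## Robot

A 6-joint arm with a two-finger parallel gripper is mounted at the origin on the work surface. World frame = base frame: x ahead of the robot, y to its left, z up, the work surface at z = 0. Lengths are in m, angles in rad, forces in N, time in s.
With the tool pointing down it reaches from about 0.4 to 0.925 m from the base axis. Payload 12.5 kg.
Tool frame: the origin (TCP) lies between the finger pads; the fingertips stand 19 mm ahead of it and the grasp point (between the pads) is the TCP; z points along the fingers, x is the direction in which the jaws open and shut, and the axes are right-handed (so a half turn about z gives the same grasp; the last joint's range is limited). The gripper opens to 95 mm and grips with 3 to 60 N. Pads are 20 mm wide; open, the fingers measure 119 mm over their backs; the gripper's body (75 mm by 180 mm) begins 59 mm behind the grasp point.
Start: joints at [1.167, 0.491, 1.559, -0, 1.092, -0.106], TCP at [0.183, 0.598, 0.204] pointing down, gripper open.
Joint ranges: [-3.1, 3.1], [-0.84, 2.19], [0.05, 2.79], [-1.13, 4.28], [0.06, 2.93], [-2.69, 2.69]. Speed limits (rad/s): [2.22, 2.22, 2.79, 3.14, 3.14, 3.14].

## Interface

Orientations are given as a rotation vector (axis times angle).
In Python, from station import status, capture, r gives the robot as it stands.
- The arm moves only by the shell command python3 -m inch 'ROWS' [FORCE]. ROWS is JSON, a list of rows, each a list of 7 numbers: the shift along the tool's x, y, z in m, then the turn, a rotation vector about the tool's x, y, z in degrees, then the finger opening in m, from 0 to 0.0951. In form: [[dx, dy, dz, ax, ay, az, claw], ...]. A call has exactly 10 rows; each row shifts and turns the commanded pose from where the row before left it, along the tool's axes as they then stand; what a row does not reach is not made up. A row lasts 1/12 s, in which the tool goes at most 41.7 mm and 7.16 degrees, less where a joint would pass 70% of its speed; a pose out of reach is approached as far as the arm can. A call is refused whole if a number of a shift passes 0.0417 or a number of a turn 7.16, either way. A call with a gripper value outside its range is refused whole. The fingers move at their own pace and stop on an object; FORCE is the grip in N (left out, the last holds). Time passes only in rows, so rows that do not move let the fingers close, or fill a call up. It gives the time, the measured TCP pose, the force and the opening at its end, in the units of the state.
- status.sense(): the state, without advancing time (a new reading comes with each control period).
- capture(name): name is "scene" or "top" or "wrist"; returns a dict with "image" (420x560x3 uint8, red, green, blue), "depth" (420x560 float32, m along the optical axis (not along the pixel's ray), 0 where there is no reading), "fx", "fy", "cx", "cy" (pixels), "T" (4x4, takes a point from camera to world coordinates). Camera axes: x right, y up, looking along -z (the intrinsics and any distortion apply to the point x, -y, -z); pixel columns grow to the right and rows downward; lengths in m; the calibration is good to about 2 mm. A picture is of the moment at which its call begins.
- r.sign_off(): hands the job in, once; it reports no verdict.
The state is a dict: "time": time; "joint_pos": joint angles; "dq": joint speeds; "effort": joint torques, N m; "eef_pos": TCP position; "tcp_rot": TCP orientation; "ft_force": force on the tool from outside, world axes, zero at the start; "torque": the same for the moment, N m; "finger_gap": finger opening in m.
Only numpy, scipy, OpenCV 4.12 (cv2) and the standard library are available. Lean on these libraries where they do the work, as an engineer would, in place of code of your own. Each camera call takes 0.05 s, during which the arm holds its last target.

## Working session

There is one attempt and no reset: what is moved stays moved. The work goes in short steps, Python scripts to look and compute and a shell command to move; the robot and the scene stay as the last step left them, time stands still between calls to the robot, and variables do not carry over. Pictures are saved under pics/ and viewed, and the job is handed in when it is done.

```bash
ls; mkdir -p pics; python3 - <<'E'
from station import status, capture, r
import cv2
print(status.sense())
for n in ("scene","top","wrist"):
    c=capture(n); cv2.imwrite(f"pics/{n}0.png",c["image"][:,:,::-1]); print(n,c["fx"],c["fy"],c["cx"],c["cy"],c["T"].round(4).tolist(),[k for k in c])
E
```

```text
pics
{'time': 0.0, 'joint_pos': array([ 1.16740928e+00,  4.91569561e-01,  1.55943140e+00, -7.72051846e-06,
        1.09169640e+00, -1.05609111e-01]), 'dq': array([-5.31696297e-05,  1.63154996e-03,  2.50642258e-04, -1.45365380e-03,
       -9.70321695e-04,  1.12786870e-03]), 'effort': array([-1.75575573e-03, -6.12655735e+01, -2.58175617e+01,  6.91220351e-02,
        4.82978951e-02, -8.04868773e-05]), 'eef_pos': array([0.18326126, 0.59727085, 0.20296176]), 'tcp_rot': array([ 2.52593387e+00,  1.86700538e+00, -1.49070559e-03]), 'ft_force': array([ 0.80217413,  0.11918187, -0.26862468]), 'torque': array([-0.00775408, -0.00204262,  0.01767089]), 'finger_gap': 0.09534828902134683}
scene 525.9060624015228 525.9060624015228 284.95812419175786 201.38836788134003 [[0.3101, -0.7543, 0.5787, 1.4975], [0.9506, 0.2395, -0.1973, -0.338], [0.0102, 0.6114, 0.7913, 1.5044], [0.0, 0.0, 0.0, 1.0]] ['image', 'depth', 'fx', 'fy', 'cx', 'cy', 'T']
top 393.1017732584938 393.1017732584938 280.0369415599429 209.0718131991 [[-0.0057, 0.9955, -0.0946, 0.4043], [-1.0, -0.0055, 0.003, -0.012], [0.0025, 0.0946, 0.9955, 1.2089], [0.0, 0.0, 0.0, 1.0]] ['image', 'depth', 'fx', 'fy', 'cx', 'cy', 'T']
wrist 304.25367344718836 304.25367344718836 284.87152743689944 213.76040379694723 [[0.2943, -0.9221, -0.2512, 0.1125], [0.9557, 0.2838, 0.078, 0.6204], [-0.0006, -0.2631, 0.9648, 0.3849], [0.0, 0.0, 0.0, 1.0]] ['image', 'depth', 'fx', 'fy', 'cx', 'cy', 'T']
```

View pics/scene0.png

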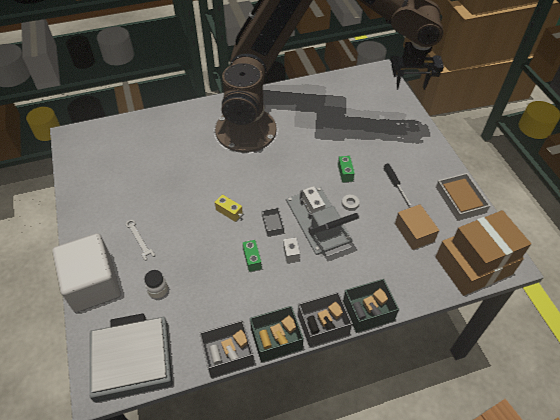

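View pics/top0.png

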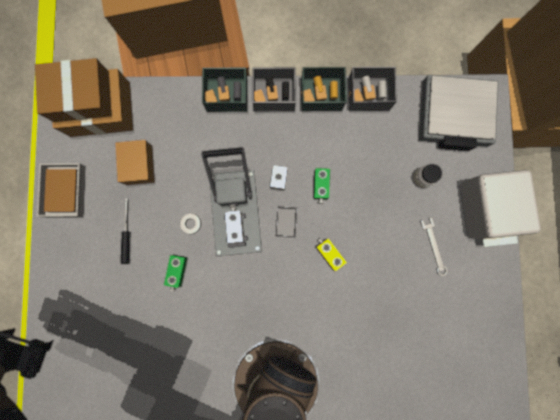

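Lookalikes in the top view: silver block in nest (234,228), the target; silver spare (279,177), short with one port; green (322,183) and (175,271); yellow (331,254). The bar of the lever is at about (225,152). Now a close crop to check.

```bash
cat > h.py <<'E'
import numpy as np, cv2
from station import status, capture, r
def ray(c,u,v):
    d=np.array([(u-c["cx"])/c["fx"],-(v-c["cy"])/c["fy"],-1.0]); return c["T"][:3,3], c["T"][:3,:3]@d
def onz(c,u,v,z):
    o,d=ray(c,u,v); return o+d*(z-o[2])/d[2]
def proj(c,P):
    p=c["T"][:3,:3].T@(np.asarray(P)-c["T"][:3,3]); return np.array([c["cx"]+c["fx"]*p[0]/-p[2], c["cy"]-c["fy"]*p[1]/-p[2]])
def cloud(c):
    v,u=np.mgrid[0:420,0:560]; D=c["depth"]
    P=np.stack([(u-c["cx"])/c["fx"]*D,-(v-c["cy"])/c["fy"]*D,-D],-1)
    return P@c["T"][:3,:3].T+c["T"][:3,3]
E
python3 - <<'E'
from h import *
c=capture("top"); s=capture("scene")
a=cv2.resize(c["image"][135:265,185:275],None,fx=4,fy=4,interpolation=cv2.INTER_CUBIC)
b=cv2.resize(s["image"][170:265,270:380],None,fx=4,fy=4,interpolation=cv2.INTER_CUBIC)
o=np.zeros((520,800,3),np.uint8); o[:a.shape[0],:360]=a; o[:380,360:800]=b
cv2.imwrite("pics/crop1.png",o[:,:,::-1])
P=cloud(c)
# silver block mask in nest
im=c["image"].astype(int); 
m=(im.min(2)>150)&(P[...,2]>0.06)&(P[...,2]<0.1); m[:200]=0;m[260:]=0;m[:,:210]=0;m[:,260:]=0
print(m.sum(), P[m].mean(0), np.median(P[m][:,2]))
n,l,st,_=cv2.connectedComponentsWithStats(m.astype(np.uint8)); print(st)
print(cv2.minAreaRect(P[m][:,:2].astype(np.float32)*1000))
# heights over the press
for v in range(146,262,6): print(v,[int(1000*P[v,u,2]) for u in range(202,266,4)])
E
```

```text
415 [0.46182475 0.11831211 0.07682587] 0.07693174722854224
[[     0      0    560    420 234785]
 [   232    208      2      2      2]
 [   225    211     18     32    413]]
((467.57501220703125, 119.2466049194336), (99.38899993896484, 43.42829132080078), 6.326629161834717)
146 [1, 0, 0, -2, 0, 3, 1, 2, -5, -3, -4, 0, -2, -7, 0, -3]
152 [183, 188, 190, 194, 194, 194, 190, 193, 192, 192, 188, 1, -2, 0, -3, -1]
158 [181, 175, 2, 0, -4, -3, -2, -5, -5, 2, 167, -2, -1, -4, 0, -2]
164 [2, 165, -5, 1, 0, -2, -4, 0, 3, 0, -5, 150, -2, -2, -5, -1]
170 [-3, 143, 125, 0, -2, -2, 0, 2, -4, -2, 2, 127, 9, -5, -4, 1]
176 [3, 1, 118, 11, 7, 9, 8, 13, 9, 12, 11, 110, 18, 11, -3, 1]
182 [-2, 1, 101, 13, 92, 96, 95, 93, 89, 93, 94, 9, 1208, 8, -2, 0]
188 [2, -1, -1, 76, 98, 95, 92, 96, 91, 90, 90, 37, 62, 14, -3, 4]
194 [2, 0, -1, 53, 93, 92, 96, 90, 94, 99, 95, 61, 39, 12, -2, 0]
200 [-2, 0, -5, 42, 98, 93, 94, 1208, 92, 90, 93, 83, 10, 9, -2, -2]
206 [-7, 2, 0, 12, 7, 33, 20, 52, 60, 8, 10, 12, 8, 14, 0, -4]
212 [1, 2, -1, 9, 14, 7, 75, 80, 73, 77, 19, 10, 14, 7, 3, -4]
218 [-1, 0, -2, 11, 8, 12, 82, 79, 76, 73, 30, 12, 11, 11, 12, 0]
224 [0, -3, 0, 8, 11, 6, 75, 75, 72, 78, 52, 14, 14, 13, 11, 0]
230 [0, 0, 0, 6, 11, 11, 14, 76, 78, 75, 71, 11, 15, 9, 10, -3]
236 [0, -1, -1, -3, 8, 10, 9, 77, 78, 76, 74, 34, 14, 14, 12, -1]
242 [-1, 0, 0, -1, 11, 11, 11, 76, 73, 68, 32, 11, 8, 12, 8, 0]
248 [-1, -2, 0, -4, 9, 10, 9, 10, 13, 10, 11, 6, 10, 6, 15, 0]
254 [-3, -4, -1, 1, 8, 11, 8, 13, 12, 13, -5, 1, 0, 1, 0, -2]
260 [-5, -3, 0, 0, -6, -1, -4, -2, -4, -4, -2, 0, -5, 0, 2, 0]
```

View pics/crop1.png

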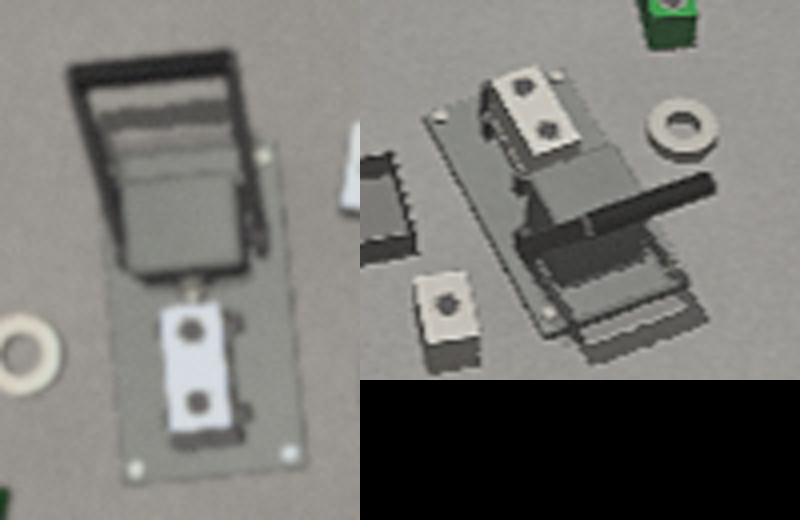

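```bash
python3 - <<'E'
from h import *
for n in("top","scene"):
    cs=[capture(n) for _ in range(4)]
    c=cs[0]; c["depth"]=np.median([k["depth"] for k in cs],0)
    P=cloud(c); im=c["image"].astype(int)
    near=(np.abs(P[...,0]-0.55)<0.2)&(np.abs(P[...,1]-0.13)<0.12)
    for nm,m,z in(("block",near&(im.min(2)>140)&(P[...,2]>0.065)&(P[...,2]<0.09)&(P[...,0]<.53),.078),
                ("head",near&(P[...,2]>0.085)&(P[...,2]<0.105)&(im.max(2)>75)&(P[...,0]>.5),.095),
                ("bar",near&(P[...,2]>0.175)&(P[...,2]<0.21),.193)):
        m=cv2.morphologyEx(m.astype(np.uint8),cv2.MORPH_OPEN,np.ones((3,3))) if nm!="bar" else m.astype(np.uint8)
        ct=max(cv2.findContours(m,0,1)[0],key=cv2.contourArea)[:,0].astype(float)
        W=np.array([onz(c,u,v,z)[:2] for u,v in ct])*1000
        print(n,nm,len(ct),ct.mean(0),cv2.minAreaRect(W.astype(np.float32)),P[m>0].mean(0))
    # predict
    for yaw in(4,6,8):
        y=np.radians(yaw);R=np.array([[np.cos(y),-np.sin(y)],[np.sin(y),np.cos(y)]])
        f=lambda x,yy,z:proj(c,[*(np.array([.462,.118])+R@[x,yy]),z]).round(1).tolist()
        print(yaw,"bar ends",f(.193,.047,.183),f(.193,-.047,.183),"plate corners?",f(-.1,.07,.012),f(-.1,-.07,.012))
E
```

```text
top block 86 [233.62790698 226.53488372] ((461.9364013671875, 118.34968566894531), (88.86105346679688, 42.94083786010742), 5.395495891571045) [0.46147873 0.11816808 0.0769018 ]
top head 97 [230.20618557 190.36082474] ((564.4276123046875, 126.93037414550781), (67.81765747070312, 82.18932342529297), 5.442042350769043) [0.56457224 0.12705541 0.09357088]
top bar 101 [223.23762376 152.95049505] ((648.3854370117188, 133.8749237060547), (26.931577682495117, 112.59769439697266), 6.962850093841553) [0.6512491  0.13556971 0.1890088 ]
4 bar ends [206.9, 153.5] [242.2, 150.9] plate corners? [215.3, 262.4] [261.5, 258.9]
6 bar ends [204.4, 154.3] [239.6, 150.5] plate corners? [216.5, 263.1] [262.6, 258.0]
8 bar ends [201.9, 155.2] [237.0, 150.2] plate corners? [217.7, 263.8] [263.7, 257.0]
scene block 71 [313.46478873 198.46478873] ((465.40496826171875, 116.49916076660156), (88.85359954833984, 42.251686096191406), 5.0000739097595215) [0.46905134 0.11479819 0.07824967]
scene head 65 [325.76923077 215.44615385] ((562.9878540039062, 123.99781799316406), (56.21140670776367, 81.5806655883789), 6.4609551429748535) [0.56340536 0.12389217 0.09510363]
scene bar 75 [340.73333333 220.81333333] ((661.8682250976562, 129.50621032714844), (23.09324836730957, 118.78983306884766), 5.259507179260254) [0.6597715  0.13021309 0.18972038]
4 bar ends [354.0, 216.1] [326.6, 225.3] plate corners? [318.6, 181.9] [283.5, 192.8]
6 bar ends [355.7, 215.1] [328.8, 225.0] plate corners? [317.5, 181.8] [282.9, 193.6]
8 bar ends [357.3, 214.0] [331.0, 224.6] plate corners? [316.4, 181.6] [282.3, 194.4]
```

```bash
python3 -m inch '[[0,0,-0.012,0,0,6.77,0.095],[0,0,-0.012,0,0,6.77,0.095],[0,0,-0.012,0,0,6.77,0.095],[0,0,-0.012,0,0,6.77,0.095],[0,0,-0.012,0,0,6.77,0.095],[0,0,-0.012,0,0,6.77,0.095],[0,0,-0.012,0,0,6.77,0.095],[0,0,-0.012,0,0,6.77,0.095],[0,0,-0.012,0,0,6.77,0.095],[0,0,-0.012,0,0,6.77,0.095]]' 30
cat >> h.py <<'E'
from scipy.spatial.transform import Rotation as Ro
O=np.array([.4625,.1175]); YAW=5.2
def press(x,y,z):
    a=np.radians(YAW); return np.array([O[0]+x*np.cos(a)-y*np.sin(a),O[1]+x*np.sin(a)+y*np.cos(a),z])
def to(P):
    s=status.sense(); R=Ro.from_rotvec(s["tcp_rot"]).as_matrix()
    print("t",round(s["time"],2),"tcp",s["eef_pos"].round(4),"yaw",np.degrees(np.arctan2(R[1,0],R[0,0])).round(2),"zax",R[:,2].round(3),"F",s["ft_force"].round(1),"gap",round(s["finger_gap"],4))
    print("tool delta mm",(1000*R.T@(np.asarray(P)-s["eef_pos"])).round(1))
E
python3 -c "
from h import *
to(press(.193,0,.30))"
```

```text
time: 1.48
eef_pos: [0.1833, 0.5974, 0.3242]
tcp_rot: [-3.139, -0.134, -0.0]
ft_force: [-0.2, -0.2, -0.5]
finger_gap: 0.0955
t 1.48 tcp [0.1833 0.5974 0.3242] yaw 4.9 zax [ 0.  0. -1.] F [-0.2 -0.2 -0.5] gap 0.0955
tool delta mm [430.1 501.   24.2]
```

```bash
python3 -m inch '[[0.0215,0.025,0,0,0,0,0.095],[0.0215,0.025,0,0,0,0,0.095],[0.0215,0.025,0,0,0,0,0.095],[0.0215,0.025,0,0,0,0,0.095],[0.0215,0.025,0,0,0,0,0.095],[0.0215,0.025,0,0,0,0,0.095],[0.0215,0.025,0,0,0,0,0.095],[0.0215,0.025,0,0,0,0,0.095],[0.0215,0.025,0,0,0,0,0.095],[0.0215,0.025,0,0,0,0,0.095]]'
python3 -c "
from h import *
to(press(.193,0,.30))"
python3 -m inch '[[0.0215,0.025,0,0,0,0,0.095],[0.0215,0.025,0,0,0,0,0.095],[0.0215,0.025,0,0,0,0,0.095],[0.0215,0.025,0,0,0,0,0.095],[0.0215,0.025,0,0,0,0,0.095],[0.0215,0.025,0,0,0,0,0.095],[0.0215,0.025,0,0,0,0,0.095],[0.0215,0.025,0,0,0,0,0.095],[0.0215,0.025,0,0,0,0,0.095],[0.0215,0.025,0,0,0,0,0.095]]'
python3 -c "
from h import *
to(press(.193,0,.30))
c=capture('wrist');cv2.imwrite('pics/w1.png',c['image'][:,:,::-1])
print(proj(c,press(.193,.047,.183)),proj(c,press(.193,-.047,.183)),proj(c,press(0.02,0,.078)))
"
```

```text
time: 2.32
eef_pos: [0.4212, 0.3669, 0.3237]
tcp_rot: [-3.138, -0.144, -0.0]
ft_force: [0.5, 0.1, 0.5]
finger_gap: 0.095
t 2.32 tcp [0.4212 0.3669 0.3237] yaw 5.24 zax [ 0.  0. -1.] F [0.5 0.1 0.5] gap 0.095
tool delta mm [211.3 252.2  23.7]
time: 3.15
eef_pos: [0.6582, 0.1375, 0.3236]
tcp_rot: [-3.138, -0.143, -0.0]
ft_force: [0.1, -0.2, -0.0]
finger_gap: 0.0946
t 3.15 tcp [0.6582 0.1375 0.3236] yaw 5.23 zax [ 0.  0. -1.] F [ 0.1 -0.2 -0. ] gap 0.0946
tool delta mm [-3.7  2.2 23.6]
[281.30741084 160.93338265] [281.59704222 244.98214948] [160.61598009 187.34527998]
```

View pics/w1.png

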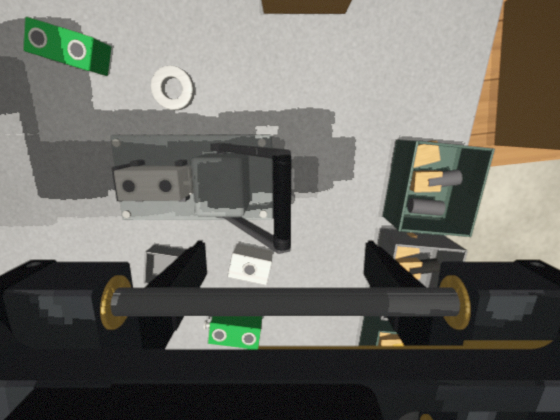

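The bar shows at column ~281, rows 152–250, matching the prediction (centre 203). Descending to grip it.

```bash
python3 -m inch '[[-0.0037,0.0022,0.015,0,0,0,0.095],[0,0,0.015,0,0,0,0.095],[0,0,0.015,0,0,0,0.095],[0,0,0.015,0,0,0,0.095],[0,0,0.015,0,0,0,0.095],[0,0,0.015,0,0,0,0.095],[0,0,0.015,0,0,0,0.095],[0,0,0.015,0,0,0,0.095],[0,0,0.0115,0,0,0,0.095],[0,0,0.009,0,0,0,0.095]]' 
python3 -c "
from h import *
to(press(.193,0,.183))
c=capture('wrist');cv2.imwrite('pics/w2.png',c['image'][:,:,::-1])
"
```

```text
time: 4.03
eef_pos: [0.6535, 0.1363, 0.1819]
tcp_rot: [-3.138, -0.144, 0.001]
ft_force: [-0.3, 0.6, -0.5]
finger_gap: 0.0952
t 4.03 tcp [0.6535 0.1363 0.1819] yaw 5.24 zax [-0.001  0.    -1.   ] F [-0.3  0.6 -0.5] gap 0.0952
tool delta mm [ 1.1  1.4 -1.1]
```

View pics/w2.png

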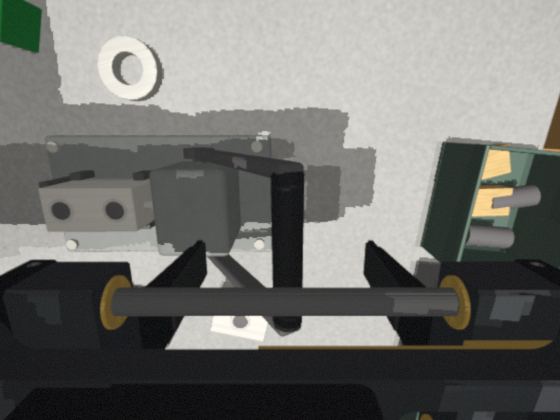

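Bar (col ~286) sits centred between the fingers (205/367). Close.

```bash
python3 -m inch '[[0,0,0,0,0,0,0.05],[0,0,0,0,0,0,0.03],[0,0,0,0,0,0,0.015],[0,0,0,0,0,0,0.01],[0,0,0,0,0,0,0.01],[0,0,0,0,0,0,0.01],[0,0,0,0,0,0,0.01],[0,0,0,0,0,0,0.01],[0,0,0,0,0,0,0.01],[0,0,0,0,0,0,0.01]]' 30
python3 - <<'E'
from h import *
to(press(.193,0,.183))
# arc deltas in tool axes (x along press +x, z down), from lever q to q2
prev=None
for q in np.arange(0,0.96,0.05):
    a=0.55-q; p=np.array([.099+.18*np.sin(a),.03+.18*np.cos(a)])
    if prev is not None: d=(p-prev)*1000; print(round(q,3),"dx %.2f dz_tool %.2f"%(d[0],-d[1]))
    prev=p
E
```

```text
time: 4.92
eef_pos: [0.6537, 0.1363, 0.183]
tcp_rot: [-3.138, -0.144, -0.0]
ft_force: [-0.1, -0.6, -0.9]
finger_gap: 0.034
t 4.92 tcp [0.6537 0.1363 0.183 ] yaw 5.24 zax [ 0.  0. -1.] F [-0.1 -0.6 -0.9] gap 0.034
tool delta mm [0.8 1.4 0. ]
0.05 dx -7.79 dz_tool -4.51
0.1 dx -8.00 dz_tool -4.12
0.15 dx -8.20 dz_tool -3.71
0.2 dx -8.37 dz_tool -3.30
0.25 dx -8.53 dz_tool -2.87
0.3 dx -8.66 dz_tool -2.44
0.35 dx -8.77 dz_tool -2.01
0.4 dx -8.86 dz_tool -1.57
0.45 dx -8.93 dz_tool -1.12
0.5 dx -8.97 dz_tool -0.67
0.55 dx -9.00 dz_tool -0.22
0.6 dx -9.00 dz_tool 0.22
0.65 dx -8.97 dz_tool 0.67
0.7 dx -8.93 dz_tool 1.12
0.75 dx -8.86 dz_tool 1.57
0.8 dx -8.77 dz_tool 2.01
0.85 dx -8.66 dz_tool 2.44
0.9 dx -8.53 dz_tool 2.87
0.95 dx -8.37 dz_tool 3.30
```

Still closing; more idle rows.

```bash
python3 -m inch '[[0,0,0,0,0,0,0.01],[0,0,0,0,0,0,0.01],[0,0,0,0,0,0,0.01],[0,0,0,0,0,0,0.01],[0,0,0,0,0,0,0.01],[0,0,0,0,0,0,0.01],[0,0,0,0,0,0,0.01],[0,0,0,0,0,0,0.01],[0,0,0,0,0,0,0.01],[0,0,0,0,0,0,0.01]]'
```

```text
time: 5.75
eef_pos: [0.6537, 0.1363, 0.1831]
tcp_rot: [-3.138, -0.144, -0.0]
ft_force: [-0.6, 1.0, -1.1]
finger_gap: 0.0101
```

```bash
python3 -c "
from h import *
to(press(.193,0,.183))
c=capture('wrist');s=capture('scene')
b=cv2.resize(s['image'][150:260,270:400],None,fx=4,fy=4)
cv2.imwrite('pics/w3.png',c['image'][:,:,::-1]);cv2.imwrite('pics/s3.png',b[:,:,::-1])
"
```

```text
t 5.75 tcp [0.6537 0.1363 0.1831] yaw 5.24 zax [ 0.  0. -1.] F [-0.6  1.  -1.1] gap 0.0101
tool delta mm [0.9 1.4 0.1]
```

View pics/w3.png

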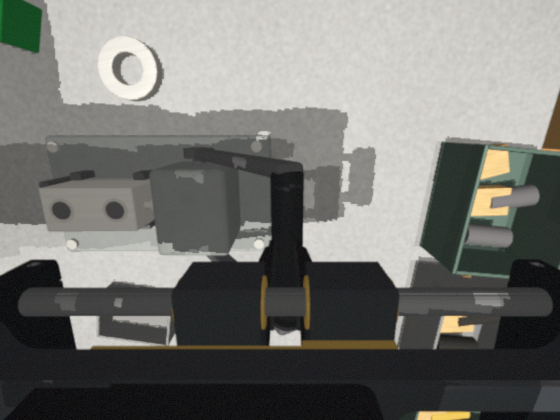

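View pics/s3.png

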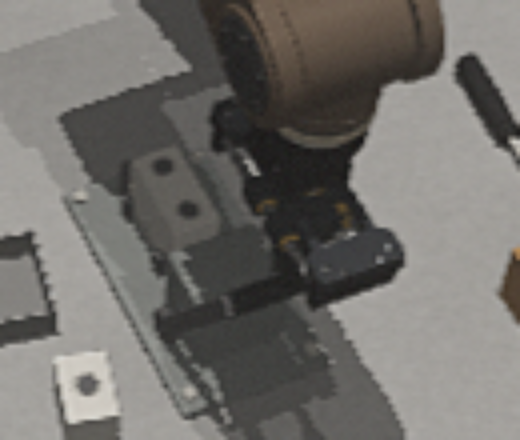

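```bash
python3 -m inch '[[0,0,0,0,0,0,0.002],[0,0,0,0,0,0,0.002],[0,0,0,0,0,0,0.002],[0,0,0,0,0,0,0.002],[0,0,0,0,0,0,0.002],[0,0,0,0,0,0,0.002],[0,0,0,0,0,0,0.002],[0,0,0,0,0,0,0.002],[0,0,0,0,0,0,0.002],[0,0,0,0,0,0,0.002]]'
python3 -c "
from h import *
c=capture('wrist');
b=cv2.resize(c['image'][150:350,180:400],None,fx=3,fy=3)
b=cv2.convertScaleAbs(b,alpha=2.5,beta=10)
cv2.imwrite('pics/w4.png',b[:,:,::-1])
D=c['depth']
for v in range(190,340,8): print(v,[int(1000*D[v,u]) for u in range(240,336,6)])
print(c['T'].round(3))
"
```

```text
time: 6.68
eef_pos: [0.6537, 0.1363, 0.183]
tcp_rot: [-3.138, -0.144, -0.0]
ft_force: [-0.1, 0.4, 0.2]
finger_gap: 0.0019
190 [357, 356, 357, 356, 357, 183, 175, 174, 173, 175, 178, 370, 369, 370, 368, 370]
198 [360, 360, 359, 360, 360, 185, 175, 174, 174, 175, 178, 372, 373, 371, 372, 372]
206 [362, 361, 362, 363, 361, 185, 178, 176, 175, 177, 179, 375, 375, 374, 375, 372]
214 [366, 364, 364, 365, 365, 366, 180, 178, 178, 178, 182, 379, 378, 378, 377, 378]
222 [368, 367, 368, 368, 367, 369, 181, 178, 178, 181, 184, 381, 380, 380, 379, 381]
230 [371, 370, 371, 370, 370, 371, 181, 180, 179, 181, 184, 382, 383, 382, 382, 382]
238 [373, 373, 372, 371, 372, 372, 183, 181, 181, 183, 185, 384, 385, 385, 386, 387]
246 [375, 375, 375, 370, 376, 376, 170, 173, 174, 169, 187, 388, 388, 388, 388, 388]
254 [392, 392, 392, 390, 391, 159, 158, 162, 163, 158, 159, 391, 392, 390, 392, 392]
262 [93, 93, 94, 93, 93, 93, 93, 153, 152, 92, 92, 92, 93, 94, 93, 94]
270 [87, 87, 88, 88, 88, 87, 89, 144, 143, 88, 87, 88, 88, 88, 87, 87]
278 [83, 83, 83, 83, 82, 82, 86, 135, 0, 82, 84, 83, 82, 84, 83, 83]
286 [79, 79, 79, 78, 79, 78, 82, 129, 129, 80, 80, 79, 78, 78, 78, 78]
294 [76, 76, 77, 77, 77, 75, 81, 85, 86, 79, 77, 76, 76, 76, 76, 77]
302 [76, 75, 77, 76, 76, 76, 81, 85, 84, 79, 77, 76, 76, 76, 77, 76]
310 [77, 77, 77, 78, 77, 77, 80, 84, 83, 79, 78, 78, 79, 78, 76, 77]
318 [79, 79, 79, 78, 79, 78, 80, 131, 131, 79, 78, 78, 77, 78, 78, 79]
326 [78, 79, 80, 79, 78, 78, 83, 132, 132, 80, 79, 79, 78, 78, 78, 77]
334 [80, 80, 78, 79, 79, 79, 88, 201, 423, 79, 80, 80, 79, 79, 79, 79]
[[ 0.996 -0.087 -0.024  0.647]
 [ 0.09   0.961  0.262  0.211]
 [ 0.    -0.263  0.965  0.365]
 [ 0.     0.     0.     1.   ]]
```

View pics/w4.png

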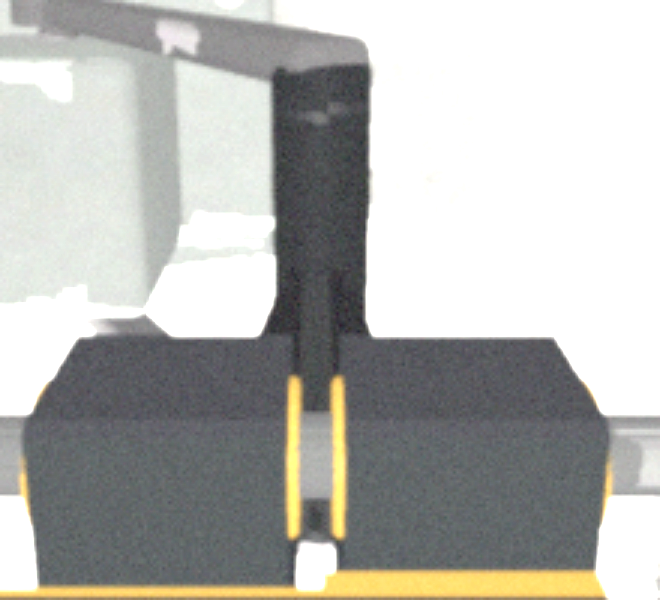

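```bash
python3 -m inch '[[0,0,0,0,0,0,0.06],[0,0,0,0,0,0,0.06],[0,0,0,0,0,0,0.06],[0,0,0,0,0,0,0.06],[0,0,0,0,0,0,0.06],[0,0,0,0,0,0,0.06],[0,0,0,0,0,0,0.06],[0,0,0,0,0,0,0.06],[0,0,0,0,0,0,0.06],[0,0,0,0,0,0,0.06]]'
python3 -c "
from h import *
c=capture('wrist');
b=cv2.resize(c['image'][150:350,180:400],None,fx=3,fy=3)
b=cv2.convertScaleAbs(b,alpha=2.5,beta=10)
cv2.imwrite('pics/w5.png',b[:,:,::-1])
D=c['depth'];P=cloud(c);s=status.sense();R=Ro.from_rotvec(s['tcp_rot']).as_matrix()
Q=(P-s['eef_pos'])@R   # tool frame
print(s['finger_gap'],s['eef_pos'])
for v in range(234,262,2): print(v,[(int(D[v,u]*1000),*(1000*Q[v,u]).astype(int)) for u in (226,232,238,286,330,336,342)])
"
```

```text
time: 7.57
eef_pos: [0.6537, 0.1363, 0.183]
tcp_rot: [-3.138, -0.144, -0.0]
ft_force: [0.1, -0.7, 0.7]
finger_gap: 0.0588
0.059384373421838665 [0.65374658 0.13630132 0.18304826]
234 [(286, np.int64(-55), np.int64(18), np.int64(89)), (308, np.int64(-53), np.int64(25), np.int64(110)), (371, np.int64(-57), np.int64(46), np.int64(170)), (180, np.int64(0), np.int64(-16), np.int64(-10)), (384, np.int64(57), np.int64(50), np.int64(182)), (384, np.int64(64), np.int64(50), np.int64(182)), (384, np.int64(72), np.int64(50), np.int64(182))]
236 [(286, np.int64(-55), np.int64(20), np.int64(88)), (307, np.int64(-53), np.int64(27), np.int64(108)), (372, np.int64(-57), np.int64(48), np.int64(170)), (180, np.int64(0), np.int64(-15), np.int64(-11)), (384, np.int64(57), np.int64(53), np.int64(181)), (384, np.int64(64), np.int64(52), np.int64(181)), (387, np.int64(72), np.int64(53), np.int64(184))]
238 [(287, np.int64(-55), np.int64(22), np.int64(89)), (307, np.int64(-53), np.int64(29), np.int64(108)), (372, np.int64(-57), np.int64(51), np.int64(170)), (180, np.int64(0), np.int64(-13), np.int64(-11)), (
[... 3406 characters left out ...]
nt64(-30), np.int64(-11), np.int64(-34)), (170, np.int64(-29), np.int64(-6), np.int64(-23)), (392, np.int64(-60), np.int64(82), np.int64(181)), (185, np.int64(0), np.int64(0), np.int64(-10)), (393, np.int64(58), np.int64(83), np.int64(182)), (173, np.int64(29), np.int64(-5), np.int64(-21)), (158, np.int64(29), np.int64(-11), np.int64(-35))]
260 [(155, np.int64(-30), np.int64(-11), np.int64(-38)), (170, np.int64(-29), np.int64(-5), np.int64(-24)), (394, np.int64(-60), np.int64(86), np.int64(182)), (185, np.int64(0), np.int64(0), np.int64(-10)), (393, np.int64(58), np.int64(85), np.int64(181)), (173, np.int64(29), np.int64(-4), np.int64(-21)), (155, np.int64(29), np.int64(-11), np.int64(-38))]
```

View pics/w5.png

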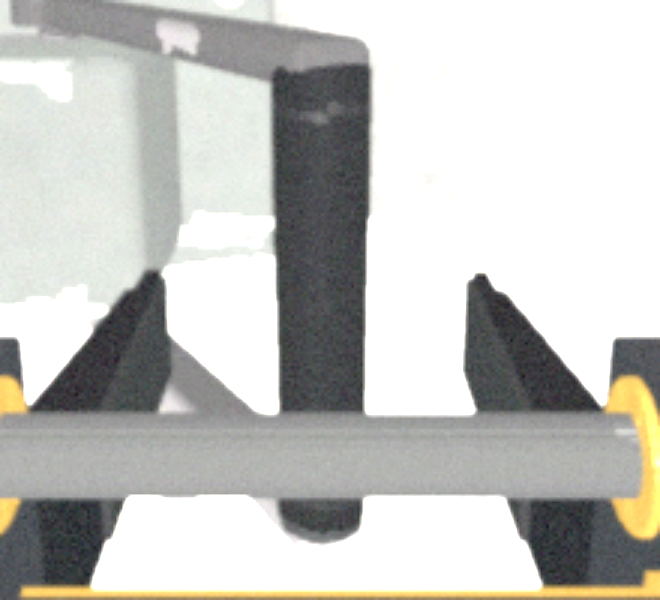

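The depth shows the fingertips ~12 mm behind the reported TCP, not 19 mm ahead of it. The fingers also closed just over the bar (top at −10), so the real grasp point sits about 31 mm further back than reported. I'll go down 30 mm and close.

```bash
python3 -m inch '[[0.001,0.001,0.005,0,0,0,0.06],[0,0,0.005,0,0,0,0.06],[0,0,0.005,0,0,0,0.06],[0,0,0.005,0,0,0,0.06],[0,0,0.005,0,0,0,0.06],[0,0,0.005,0,0,0,0.06],[0,0,0,0,0,0,0.015],[0,0,0,0,0,0,0.015],[0,0,0,0,0,0,0.015],[0,0,0,0,0,0,0.015]]' 30
python3 -m inch '[[0,0,0,0,0,0,0.01],[0,0,0,0,0,0,0.01],[0,0,0,0,0,0,0.01],[0,0,0,0,0,0,0.01],[0,0,0,0,0,0,0.01],[0,0,0,0,0,0,0.01],[0,0,0,0,0,0,0.01],[0,0,0,0,0,0,0.01],[0,0,0,0,0,0,0.01],[0,0,0,0,0,0,0.01]]' 30
python3 -c "
from h import *
to(press(.193,0,.183))
c=capture('wrist');
b=cv2.resize(c['image'][150:350,180:400],None,fx=3,fy=3)
b=cv2.convertScaleAbs(b,alpha=2.5,beta=10)
cv2.imwrite('pics/w6.png',b[:,:,::-1])
"
```

```text
time: 8.45
eef_pos: [0.655, 0.1355, 0.1534]
tcp_rot: [-3.138, -0.144, -0.001]
ft_force: [0.2, -0.5, -0.4]
finger_gap: 0.0387
time: 9.28
eef_pos: [0.655, 0.1354, 0.1532]
tcp_rot: [-3.138, -0.144, -0.001]
ft_force: [1.3, 1.1, 2.4]
finger_gap: 0.0191
t 9.28 tcp [0.655  0.1354 0.1532] yaw 5.24 zax [ 0.001  0.    -1.   ] F [1.3 1.1 2.4] gap 0.0191
tool delta mm [ -0.3   0.4 -29.8]
```

View pics/w6.png

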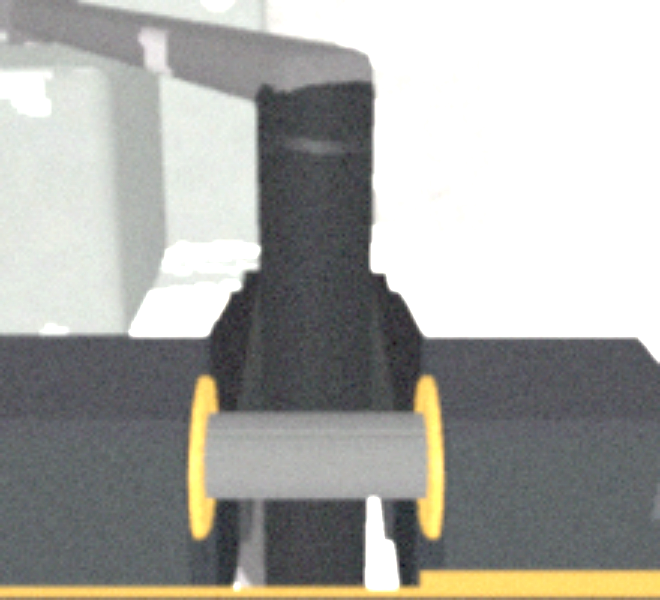

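Gap 0.019 on the 20 mm bar: held. Start pulling along the arc (0.03 rad per row).

```bash
python3 -m inch '[[-0.0046,0,-0.0028,0,0,0,0.01],[-0.0047,0,-0.0026,0,0,0,0.01],[-0.0048,0,-0.0025,0,0,0,0.01],[-0.0049,0,-0.0023,0,0,0,0.01],[-0.0049,0,-0.0022,0,0,0,0.01],[-0.005,0,-0.002,0,0,0,0.01],[-0.0051,0,-0.0019,0,0,0,0.01],[-0.0051,0,-0.0017,0,0,0,0.01],[-0.0052,0,-0.0016,0,0,0,0.01],[-0.0052,0,-0.0014,0,0,0,0.01]]' 35
cat >> h.py <<'E'
def lev():
    # lever angle estimates from TCP (grasp point = tcp +30mm up)
    s=status.sense(); p=s["eef_pos"]; a=np.radians(YAW)
    X=(p[0]-O[0])*np.cos(a)+(p[1]-O[1])*np.sin(a)-.099; Z=p[2]+.030-.03
    print("q",round(.55-np.arctan2(X,Z),3),"radius",round(np.hypot(X,Z),4)); return X,Z
E
python3 -c "
from h import *
lev(); q=.3;to(press(.099+.18*np.sin(.55-q),0,.03+.18*np.cos(.55-q)-.03))"
```

```text
time: 10.17
eef_pos: [0.6082, 0.1311, 0.1761]
tcp_rot: [-3.138, -0.143, -0.013]
ft_force: [9.9, 0.2, 8.2]
finger_gap: 0.019
q 0.288 radius 0.1823
t 10.17 tcp [0.6082 0.1311 0.1761] yaw 5.23 zax [ 0.008  0.001 -1.   ] F [9.9 0.2 8.2] gap 0.019
tool delta mm [-2.8  0.3  1.7]
```

```bash
python3 -m inch '[[-0.0053,0,-0.0015,0,0,0,0.01],[-0.0053,0,-0.0014,0,0,0,0.01],[-0.0053,0,-0.0012,0,0,0,0.01],[-0.0053,0,-0.0010,0,0,0,0.01],[-0.0054,0,-0.0008,0,0,0,0.01],[-0.0054,0,-0.0005,0,0,0,0.01],[-0.0054,0,-0.0003,0,0,0,0.01],[-0.0054,0,-0.0001,0,0,0,0.01],[-0.0054,0,0,0,0,0,0.01],[-0.0054,0,0.0002,0,0,0,0.01]]' 35
python3 -c "
from h import *
lev(); q=.6;to(press(.099+.18*np.sin(.55-q),0,.03+.18*np.cos(.55-q)-.03))"
```

```text
time: 11.0
eef_pos: [0.5545, 0.1263, 0.1823]
tcp_rot: [-3.138, -0.143, -0.012]
ft_force: [7.5, 1.5, 2.7]
finger_gap: 0.0192
q 0.586 radius 0.1824
t 11.0 tcp [0.5545 0.1263 0.1823] yaw 5.23 zax [ 0.007  0.001 -1.   ] F [7.5 1.5 2.7] gap 0.0192
tool delta mm [-2.4  0.5  2.5]
```

```bash
python3 -m inch '[[-0.0054,0,0.0003,0,0,0,0.01],[-0.0054,0,0.0005,0,0,0,0.01],[-0.0054,0,0.0007,0,0,0,0.01],[-0.0053,0,0.0008,0,0,0,0.01],[-0.0053,0,0.0010,0,0,0,0.01],[-0.0053,0,0.0012,0,0,0,0.01],[-0.0052,0,0.0013,0,0,0,0.01],[-0.0052,0,0.0015,0,0,0,0.01],[-0.0052,0,0.0016,0,0,0,0.01],[-0.0051,0,0.0018,0,0,0,0.01]]' 35
python3 -c "
from h import *
lev(); q=.9;to(press(.099+.18*np.sin(.55-q),0,.03+.18*np.cos(.55-q)-.03))"
```

```text
time: 11.83
eef_pos: [0.5018, 0.1217, 0.1712]
tcp_rot: [-3.137, -0.143, -0.011]
ft_force: [6.1, 4.3, 9.9]
finger_gap: 0.0196
q 0.885 radius 0.1813
t 11.83 tcp [0.5018 0.1217 0.1712] yaw 5.22 zax [ 0.007  0.001 -1.   ] F [6.1 4.3 9.9] gap 0.0196
tool delta mm [-2.2  0.7  2.1]
```

```bash
python3 -m inch '[[-0.0019,0,0.0006,0,0,0,0.01],[-0.0019,0,0.0006,0,0,0,0.01],[-0.0019,0,0.0006,0,0,0,0.01],[0,0,0,0,0,0,0.01],[0,0,0,0,0,0,0.01],[0,0,0,0,0,0,0.01],[0,0,0,0,0,0,0.01],[0,0,0,0,0,0,0.01],[0,0,0,0,0,0,0.01],[0,0,0,0,0,0,0.01]]' 35
python3 -c "
from h import *
lev(); q=.9;to(press(.099+.18*np.sin(.55-q),0,.03+.18*np.cos(.55-q)-.03))"
```

```text
time: 12.67
eef_pos: [0.4988, 0.1215, 0.1703]
tcp_rot: [-3.137, -0.143, -0.02]
ft_force: [18.0, 5.0, 6.6]
finger_gap: 0.0191
q 0.902 radius 0.1814
t 12.67 tcp [0.4988 0.1215 0.1703] yaw 5.22 zax [ 0.013  0.002 -1.   ] F [18.   5.   6.6] gap 0.0191
tool delta mm [0.7 0.7 1.2]
```

```bash
python3 -m inch '[[-0.0019,0,0.0006,0,0,0,0.01],[-0.0019,0,0.0006,0,0,0,0.01],[0,0,0,0,0,0,0.01],[0,0,0,0,0,0,0.01],[0,0,0,0,0,0,0.01],[0,0,0,0,0,0,0.01],[0,0,0,0,0,0,0.01],[0,0,0,0,0,0,0.01],[0,0,0,0,0,0,0.01],[0,0,0,0,0,0,0.01]]' 45
python3 -c "
from h import *
lev(); q=.9;to(press(.099+.18*np.sin(.55-q),0,.03+.18*np.cos(.55-q)-.03))
c=capture('scene');t=capture('wrist')
a=cv2.resize(c['image'][150:260,270:400],None,fx=4,fy=4)
b=cv2.convertScaleAbs(t['image'],alpha=2,beta=10)
cv2.imwrite('pics/s7.png',a[:,:,::-1]);cv2.imwrite('pics/w7.png',b[:,:,::-1])"
```

```text
time: 13.5
eef_pos: [0.4979, 0.1214, 0.17]
tcp_rot: [-3.136, -0.142, -0.031]
ft_force: [29.4, 7.6, 5.4]
finger_gap: 0.0191
q 0.907 radius 0.1814
t 13.5 tcp [0.4979 0.1214 0.17  ] yaw 5.2 zax [ 0.019  0.003 -1.   ] F [29.4  7.6  5.4] gap 0.0191
tool delta mm [1.6 0.7 0.9]
```

View pics/w7.png

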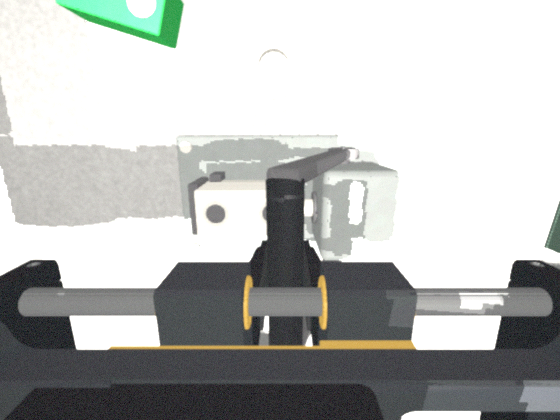

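View pics/s7.png

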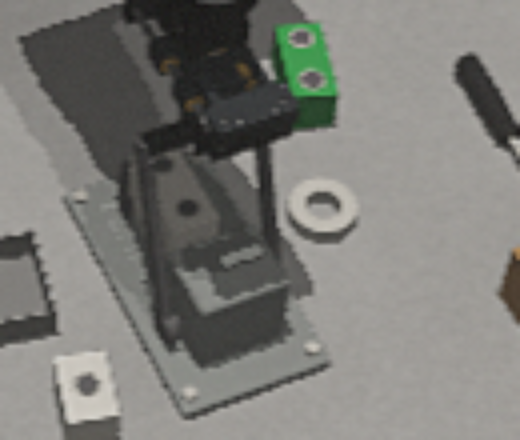

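Force climbs against a stationary bar at q≈0.90, so the stop is reached. Now easing back slowly (0.02 rad/row).

```bash
python3 -m inch '[[0.0019,0,-0.0006,0,0,0,0.01],[0.0019,0,-0.0006,0,0,0,0.01],[0.0034,0,-0.0012,0,0,0,0.01],[0.0034,0,-0.0011,0,0,0,0.01],[0.0034,0,-0.0011,0,0,0,0.01],[0.0035,0,-0.001,0,0,0,0.01],[0.0035,0,-0.0009,0,0,0,0.01],[0.0035,0,-0.0009,0,0,0,0.01],[0.0035,0,-0.0008,0,0,0,0.01],[0.0035,0,-0.0007,0,0,0,0.01]]' 35
python3 -c "
from h import *
lev(); q=.75;to(press(.099+.18*np.sin(.55-q),0,.03+.18*np.cos(.55-q)-.03))"
```

```text
time: 14.43
eef_pos: [0.5216, 0.1236, 0.1763]
tcp_rot: [-3.138, -0.144, -0.0]
ft_force: [-0.6, 4.2, 5.9]
finger_gap: 0.0196
q 0.771 radius 0.1807
t 14.43 tcp [0.5216 0.1236 0.1763] yaw 5.24 zax [ 0.     0.001 -1.   ] F [-0.6  4.2  5.9] gap 0.0196
tool delta mm [ 3.9  0.7 -0.1]
```

```bash
python3 -m inch '[[0.0035,0,-0.0007,0,0,0,0.01],[0.0035,0,-0.0007,0,0,0,0.01],[0.0035,0,-0.0006,0,0,0,0.01],[0.0036,0,-0.0005,0,0,0,0.01],[0.0036,0,-0.0005,0,0,0,0.01],[0.0036,0,-0.0004,0,0,0,0.01],[0.0036,0,-0.0003,0,0,0,0.01],[0.0036,0,-0.0003,0,0,0,0.01],[0.0036,0,-0.0002,0,0,0,0.01],[0.0036,0,-0.0001,0,0,0,0.01]]' 35
python3 -c "
from h import *
lev(); q=.55;to(press(.099+.18*np.sin(.55-q),0,.03+.18*np.cos(.55-q)-.03))"
python3 -m inch '[[0.0036,0,0,0,0,0,0.01],[0.0036,0,0.0001,0,0,0,0.01],[0.0036,0,0.0002,0,0,0,0.01],[0.0036,0,0.0002,0,0,0,0.01],[0.0036,0,0.0003,0,0,0,0.01],[0.0036,0,0.0004,0,0,0,0.01],[0.0036,0,0.0005,0,0,0,0.01],[0.0036,0,0.0005,0,0,0,0.01],[0.0035,0,0.0006,0,0,0,0.01],[0.0035,0,0.0007,0,0,0,0.01]]' 35
python3 -c "
from h import *
lev(); q=.35;to(press(.099+.18*np.sin(.55-q),0,.03+.18*np.cos(.55-q)-.03))"
```

```text
time: 15.27
eef_pos: [0.5573, 0.1265, 0.1801]
tcp_rot: [-3.138, -0.143, 0.0]
ft_force: [0.7, 3.5, -0.2]
finger_gap: 0.0192
q 0.571 radius 0.1801
t 15.27 tcp [0.5573 0.1265 0.1801] yaw 5.23 zax [-0.  0. -1.] F [ 0.7  3.5 -0.2] gap 0.0192
tool delta mm [3.8 0.4 0.1]
time: 16.1
eef_pos: [0.593, 0.1295, 0.1765]
tcp_rot: [3.138, 0.144, -0.0]
ft_force: [0.3, -1.9, -0.2]
finger_gap: 0.0193
q 0.37 radius 0.1794
t 16.1 tcp [0.593  0.1295 0.1765] yaw 5.24 zax [-0. -0. -1.] F [ 0.3 -1.9 -0.2] gap 0.0193
tool delta mm [3.7 0.1 0.1]
```

```bash
python3 -m inch '[[0.0035,0,0.0007,0,0,0,0.01],[0.0035,0,0.0008,0,0,0,0.01],[0.0035,0,0.0008,0,0,0,0.01],[0.0035,0,0.0009,0,0,0,0.01],[0.0035,0,0.001,0,0,0,0.01],[0.0034,0,0.001,0,0,0,0.01],[0.0034,0,0.0011,0,0,0,0.01],[0.0034,0,0.0012,0,0,0,0.01],[0.0034,0,0.0012,0,0,0,0.01],[0.0034,0,0.0013,0,0,0,0.01]]' 35
python3 -c "
from h import *
lev(); q=.15;to(press(.099+.18*np.sin(.55-q),0,.03+.18*np.cos(.55-q)-.03))"
python3 -m inch '[[0.0033,0,0.0014,0,0,0,0.01],[0.0033,0,0.0014,0,0,0,0.01],[0.0033,0,0.0015,0,0,0,0.01],[0.0032,0,0.0016,0,0,0,0.01],[0.0032,0,0.0016,0,0,0,0.01],[0.0032,0,0.0017,0,0,0,0.01],[0.0031,0,0.0018,0,0,0,0.01],[0.0031,0,0.0018,0,0,0,0.01],[0,0,0,0,0,0,0.01],[0,0,0,0,0,0,0.01]]' 35
python3 -c "
from h import *
lev(); q=0;to(press(.099+.18*np.sin(.55-q),0,.03+.18*np.cos(.55-q)-.03))"
```

```text
time: 16.93
eef_pos: [0.6274, 0.1328, 0.1665]
tcp_rot: [3.138, 0.143, -0.0]
ft_force: [0.7, -5.1, 0.7]
finger_gap: 0.0193
q 0.17 radius 0.1793
t 16.93 tcp [0.6274 0.1328 0.1665] yaw 5.23 zax [-0. -0. -1.] F [ 0.7 -5.1  0.7] gap 0.0193
tool delta mm [3.5 0.3 0.7]
time: 17.77
eef_pos: [0.6528, 0.1353, 0.1536]
tcp_rot: [-3.138, -0.144, -0.0]
ft_force: [0.9, -4.5, -0.6]
finger_gap: 0.019
q 0.01 radius 0.1792
t 17.77 tcp [0.6528 0.1353 0.1536] yaw 5.24 zax [ 0.  0. -1.] F [ 0.9 -4.5 -0.6] gap 0.019
tool delta mm [1.9 0.4 0.2]
```

```bash
python3 -m inch '[[0.0015,0,0.0009,0,0,0,0.01],[0.001,0,0.0006,0,0,0,0.01],[0.001,0,0.0006,0,0,0,0.01],[0,0,0,0,0,0,0.01],[0,0,0,0,0,0,0.01],[0,0,0,0,0,0,0.01],[0,0,0,0,0,0,0.01],[0,0,0,0,0,0,0.01],[0,0,0,0,0,0,0.01],[0,0,0,0,0,0,0.01]]' 35
python3 -c "
from h import *
lev(); q=0;to(press(.099+.18*np.sin(.55-q),0,.03+.18*np.cos(.55-q)-.03))"
```

```text
time: 18.6
eef_pos: [0.6554, 0.1355, 0.1521]
tcp_rot: [3.138, 0.144, -0.002]
ft_force: [-5.0, -4.5, 3.5]
finger_gap: 0.0192
q -0.007 radius 0.1792
t 18.6 tcp [0.6554 0.1355 0.1521] yaw 5.24 zax [-0.001 -0.    -1.   ] F [-5.  -4.5  3.5] gap 0.0192
tool delta mm [-0.6  0.4 -1.3]
```

Reaction of −5 N: the lever is against its home stop. Open slowly and rise.

```bash
python3 -m inch '[[0,0,0,0,0,0,0.025],[0,0,0,0,0,0,0.035],[0,0,0,0,0,0,0.05],[0,0,0,0,0,0,0.06],[0,0,0,0,0,0,0.06],[0,0,-0.01,0,0,0,0.06],[0,0,-0.02,0,0,0,0.06],[0,0,-0.03,0,0,0,0.06],[0,0,-0.03,0,0,0,0.07],[0,0,-0.03,0,0,0,0.07]]' 35
python3 -c "
from h import *
to(press(0,0,.23))
c=capture('wrist');cv2.imwrite('pics/w8.png',c['image'][:,:,::-1])
print(proj(c,press(.193,.047,.183)),proj(c,press(.193,-.047,.183)),proj(c,press(.02,0,.078)))"
```

```text
time: 19.43
eef_pos: [0.656, 0.1356, 0.2739]
tcp_rot: [-3.138, -0.143, -0.001]
ft_force: [0.3, -0.2, 0.1]
finger_gap: 0.0674
t 19.43 tcp [0.656  0.1356 0.2739] yaw 5.24 zax [ 0.  0. -1.] F [ 0.3 -0.2  0.1] gap 0.0674
tool delta mm [-194.3    0.4   43.8]
[283.33795276 164.36157617] [283.49368188 261.88799118] [146.81091675 193.08595189]
```

View pics/w8.png

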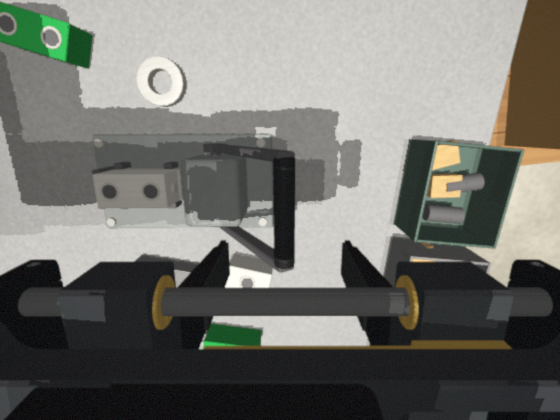

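```bash
python3 -m inch '[[-0.0194,0,0,0,0,0,0.09],[-0.0194,0,0,0,0,0,0.09],[-0.0194,0,0,0,0,0,0.09],[-0.0194,0,0,0,0,0,0.09],[-0.0194,0,0,0,0,0,0.09],[-0.0194,0,0,0,0,0,0.09],[-0.0194,0,0,0,0,0,0.09],[-0.0194,0,0,0,0,0,0.09],[-0.0194,0,0,0,0,0,0.09],[-0.0194,0,0,0,0,0,0.09]]' 35
python3 -c "
from h import *
to(press(0,0,.23))
c=capture('wrist')
b=cv2.convertScaleAbs(cv2.resize(c['image'][100:300,190:430],None,fx=3,fy=3),alpha=1.6,beta=5)
cv2.imwrite('pics/w9.png',b[:,:,::-1])
P=cloud(c);im=c['image'].astype(int)
m=((P[...,2]>.068)&(P[...,2]<.088)&(np.abs(P[...,0]-.46)<.08)&(np.abs(P[...,1]-.12)<.06)).astype(np.uint8)
m=cv2.morphologyEx(m,cv2.MORPH_OPEN,np.ones((5,5)))
ct=max(cv2.findContours(m,0,1)[0],key=cv2.contourArea)[:,0]
W=np.array([onz(c,u,v,.078)[:2] for u,v in ct])*1000
print(ct.min(0),ct.max(0),cv2.minAreaRect(W.astype(np.float32)))
"
```

```text
time: 20.32
eef_pos: [0.462, 0.1178, 0.2723]
tcp_rot: [-3.138, -0.143, -0.001]
ft_force: [-0.5, -0.4, -0.4]
finger_gap: 0.0902
t 20.32 tcp [0.462  0.1178 0.2723] yaw 5.23 zax [ 0.001  0.    -1.   ] F [-0.5 -0.4 -0.4] gap 0.0902
tool delta mm [ 0.4  0.3 42.3]
[248 173] [319 207] ((460.66693115234375, 121.05885314941406), (89.4280776977539, 43.31346130371094), 5.173057556152344)
```

View pics/w9.png

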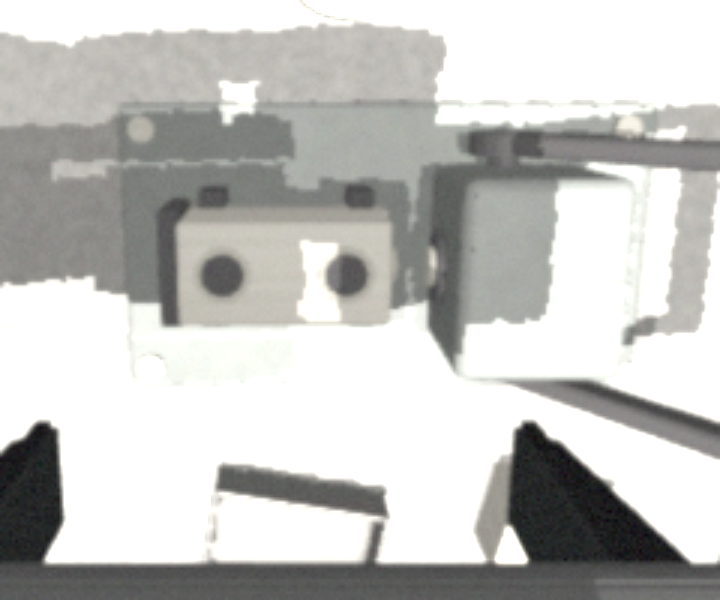

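Pin head now shows snug against the block's end (crop ~(395,268)), ram withdrawn. Rotate for the block grasp (90°, camera to the nest's far side).

```bash
python3 -m inch '[[0,0,0,0,0,-7,0.09],[0,0,0,0,0,-7,0.09],[0,0,0,0,0,-7,0.09],[0,0,0,0,0,-7,0.09],[0,0,0,0,0,-7,0.09],[0,0,0,0,0,-7,0.09],[0,0,0,0,0,-7,0.09],[0,0,0,0,0,-7,0.09],[0,0,0,0,0,-7,0.09],[0,0,0,0,0,-7,0.09]]'
python3 -m inch '[[0,0,0.006,0,0,-6,0.09],[0,0,0.006,0,0,-6,0.09],[0,0,0.006,0,0,-6,0.09],[0,0,0.006,0,0,-2,0.09],[0,0,0.006,0,0,0,0.09],[0,0,0.006,0,0,0,0.09],[0,0,0.006,0,0,0,0.09],[0,0,0,0,0,0,0.09],[0,0,0,0,0,0,0.09],[0,0,0,0,0,0,0.09]]'
python3 -c "
from h import *
to(press(0,0,.023))
c=capture('wrist')
b=cv2.convertScaleAbs(c['image'],alpha=1.6,beta=5)
cv2.imwrite('pics/w10.png',b[:,:,::-1])
P=cloud(c)
m=((P[...,2]>.068)&(P[...,2]<.088)&(np.abs(P[...,0]-.46)<.08)&(np.abs(P[...,1]-.12)<.06)).astype(np.uint8)
m=cv2.morphologyEx(m,cv2.MORPH_OPEN,np.ones((5,5)))
ct=max(cv2.findContours(m,0,1)[0],key=cv2.contourArea)[:,0]
W=np.array([onz(c,u,v,.078)[:2] for u,v in ct])*1000
print(ct.min(0),ct.max(0),cv2.minAreaRect(W.astype(np.float32)))
"
```

```text
time: 21.2
eef_pos: [0.4631, 0.1179, 0.2723]
tcp_rot: [2.482, 1.925, 0.001]
ft_force: [0.2, 0.2, 0.0]
finger_gap: 0.0901
time: 22.03
eef_pos: [0.4631, 0.1179, 0.2299]
tcp_rot: [2.118, 2.32, 0.0]
ft_force: [0.7, -0.4, 0.1]
finger_gap: 0.0901
t 22.03 tcp [0.4631 0.1179 0.2299] yaw 95.21 zax [ 0.  0. -1.] F [ 0.7 -0.4  0.1] gap 0.0901
tool delta mm [ -0.3  -0.7 206.9]
[265 157] [305 235] ((461.0828552246094, 119.2193374633789), (89.2139892578125, 43.83612823486328), 5.155151844024658)
```

View pics/w10.png

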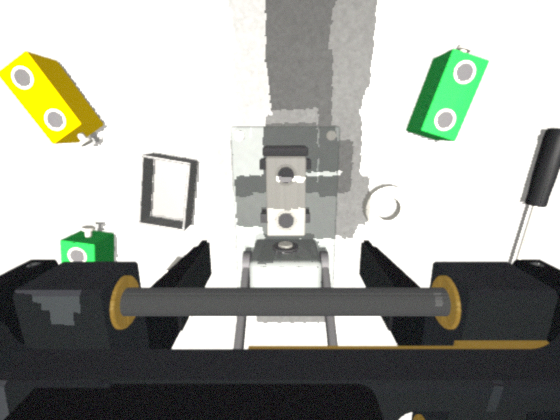

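```bash
python3 -m inch '[[0,-0.001,0.016,0,0,0,0.085],[0,0,0.016,0,0,0,0.085],[0,0,0.016,0,0,0,0.085],[0,0,0.016,0,0,0,0.085],[0,0,0.016,0,0,0,0.085],[0,0,0.016,0,0,0,0.085],[0,0,0.016,0,0,0,0.085],[0,0,0.016,0,0,0,0.085],[0,0,0.012,0,0,0,0.085],[0,0,0.008,0,0,0,0.085]]'
python3 -c "
from h import *
to(press(0,0,.026))
c=capture('wrist')
b=cv2.convertScaleAbs(c['image'],alpha=1.6,beta=5)
cv2.imwrite('pics/w11.png',b[:,:,::-1])
P=cloud(c);s=status.sense();R=Ro.from_rotvec(s['tcp_rot']).as_matrix()
Q=(P-s['eef_pos'])@R
m=((P[...,2]>.070)&(P[...,2]<.086)&(np.abs(Q[...,0])<.03)&(np.abs(Q[...,1])<.07)).astype(np.uint8)
print('block top in tool frame x range',np.percentile(Q[m>0],[1,50,99],axis=0).round(4))
"
```

```text
time: 22.92
eef_pos: [0.4619, 0.1177, 0.0809]
tcp_rot: [-2.118, -2.32, 0.001]
ft_force: [0.8, -0.5, 0.7]
finger_gap: 0.0851
t 22.92 tcp [0.4619 0.1177 0.0809] yaw 95.22 zax [-0.001  0.    -1.   ] F [ 0.8 -0.5  0.7] gap 0.0851
tool delta mm [-0.3  0.7 54.9]
block top in tool frame x range [[-0.0221 -0.045  -0.0022]
 [ 0.002  -0.009   0.0014]
 [ 0.0237  0.0699  0.0091]]
```

View pics/w11.png

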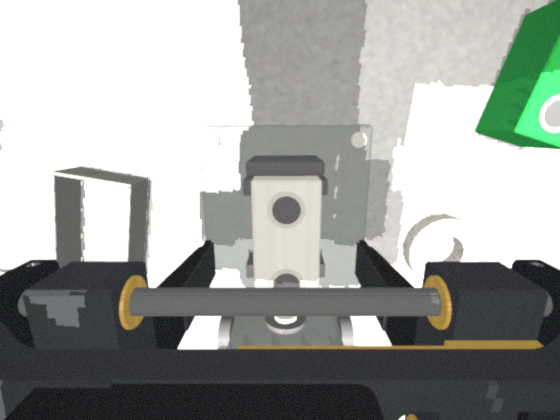

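Block (cols 252–320) centred between fingers, back edge 45 mm from TCP: centred. Descend and grip.

```bash
python3 -m inch '[[0.0005,0,0.007,0,0,0,0.085],[0,0,0.007,0,0,0,0.085],[0,0,0.007,0,0,0,0.085],[0,0,0.007,0,0,0,0.085],[0,0,0.007,0,0,0,0.085],[0,0,0.007,0,0,0,0.08],[0,0,0.005,0,0,0,0.075],[0,0,0.004,0,0,0,0.07],[0,0,0.003,0,0,0,0.065],[0,0,0,0,0,0,0.06]]' 20
python3 -m inch '[[0,0,0,0,0,0,0.055],[0,0,0,0,0,0,0.052],[0,0,0,0,0,0,0.049],[0,0,0,0,0,0,0.046],[0,0,0,0,0,0,0.044],[0,0,0,0,0,0,0.042],[0,0,0,0,0,0,0.04],[0,0,0,0,0,0,0.035],[0,0,0,0,0,0,0.03],[0,0,0,0,0,0,0.03]]' 20
python3 -m inch '[[0,0,0,0,0,0,0.03],[0,0,0,0,0,0,0.03],[0,0,0,0,0,0,0.03],[0,0,0,0,0,0,0.03],[0,0,0,0,0,0,0.03],[0,0,0,0,0,0,0.03],[0,0,0,0,0,0,0.03],[0,0,0,0,0,0,0.03],[0,0,0,0,0,0,0.03],[0,0,0,0,0,0,0.03]]' 45
python3 -c "
from h import *
to(press(0,0,.026))
c=capture('wrist')
b=cv2.convertScaleAbs(c['image'],alpha=1.6,beta=5)
cv2.imwrite('pics/w12.png',b[:,:,::-1])"
```

```text
time: 23.8
eef_pos: [0.4617, 0.1182, 0.0272]
tcp_rot: [-2.117, -2.32, 0.001]
ft_force: [-0.3, 0.4, -0.1]
finger_gap: 0.0633
time: 24.63
eef_pos: [0.462, 0.1183, 0.0279]
tcp_rot: [2.118, 2.321, 0.001]
ft_force: [0.4, 1.4, 5.2]
finger_gap: 0.0442
time: 25.47
eef_pos: [0.462, 0.1183, 0.0279]
tcp_rot: [2.118, 2.32, 0.001]
ft_force: [-0.8, 1.8, 5.9]
finger_gap: 0.0438
t 25.47 tcp [0.462  0.1183 0.0279] yaw 95.24 zax [ 0.  0. -1.] F [-0.8  1.8  5.9] gap 0.0438
tool delta mm [-0.9  0.4  1.9]
```

View pics/w12.png

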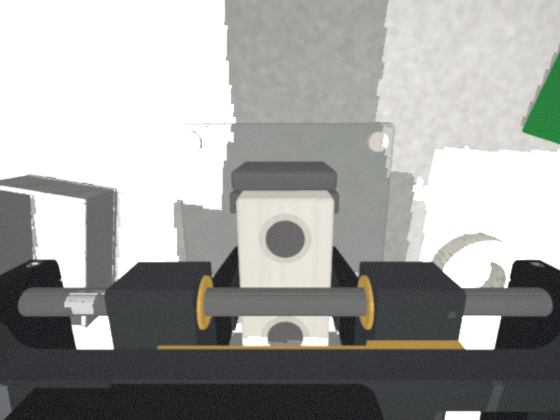

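```bash
python3 -m inch '[[0,0,-0.001,0,0,0,0.03],[0,0,-0.002,0,0,0,0.03],[0,0,-0.003,0,0,0,0.03],[0,0,-0.004,0,0,0,0.03],[0,0,-0.005,0,0,0,0.03],[0,0,-0.005,0,0,0,0.03],[0,0,-0.005,0,0,0,0.03],[0,0,-0.005,0,0,0,0.03],[0,0,-0.005,0,0,0,0.03],[0,0,-0.005,0,0,0,0.03]]' 45
python3 -c "
from h import *
to(press(0,0,.183))
c=capture('wrist')
b=cv2.convertScaleAbs(c['image'],alpha=1.6,beta=5)
cv2.imwrite('pics/w13.png',b[:,:,::-1])"
```

```text
time: 26.35
eef_pos: [0.4612, 0.1182, 0.0682]
tcp_rot: [-2.117, -2.32, 0.001]
ft_force: [-0.3, 0.1, -5.0]
finger_gap: 0.0435
t 26.35 tcp [0.4612 0.1182 0.0682] yaw 95.24 zax [-0.001 -0.    -1.   ] F [-0.3  0.1 -5. ] gap 0.0435
tool delta mm [  -0.8    1.1 -114.8]
```

View pics/w13.png

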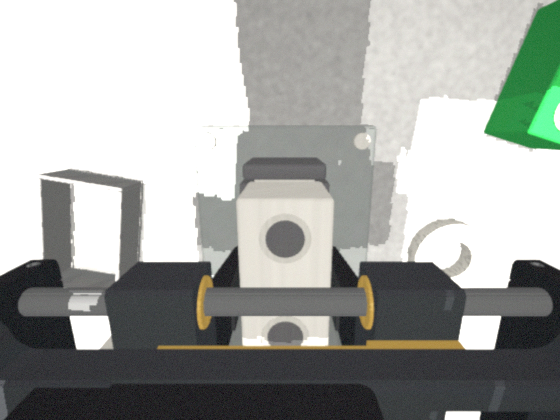

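The load is −5 N and the block moves with the gripper without slip (port still at (286,239)). Continue lifting.

```bash
python3 -m inch '[[0,0,-0.007,0,0,0,0.03],[0,0,-0.009,0,0,0,0.03],[0,0,-0.01,0,0,0,0.03],[0,0,-0.01,0,0,0,0.03],[0,0,-0.01,0,0,0,0.03],[0,0,-0.01,0,0,0,0.03],[0,0,-0.01,0,0,0,0.03],[0,0,-0.01,0,0,0,0.03],[0,0,-0.01,0,0,0,0.03],[0,0,-0.01,0,0,0,0.03]]' 45
python3 -m inch '[[0,0,-0.01,0,0,0,0.03],[0,0,-0.007,0,0,0,0.03],[0,0,-0.004,0,0,0,0.03],[0,0,-0.001,0,0,0,0.03],[0,0,0,0,0,0,0.03],[0,0,0,0,0,0,0.03],[0,0,0,0,0,0,0.03],[0,0,0,0,0,0,0.03],[0,0,0,0,0,0,0.03],[0,0,0,0,0,0,0.03]]' 45
python3 -c "
from h import *
to(press(0,0,.183))
c=capture('wrist');s=capture('scene');t=capture('top')
o=np.zeros((600,800,3),np.uint8)
o[:420,:]=0
o[:300,:400]=cv2.resize(cv2.convertScaleAbs(c['image'],alpha=1.6,beta=5),(400,300))
o[:300,400:]=cv2.resize(t['image'][130:280,160:360],(400,300))
o[300:,:]=cv2.resize(s['image'][110:278,200:424],(800,600))[:300] if 0 else cv2.resize(s['image'][140:260,200:424],(800,300))
cv2.imwrite('pics/f1.png',o[:,:,::-1])
P=cloud(c);q=status.sense();R=Ro.from_rotvec(q['tcp_rot']).as_matrix();Q=(P-q['eef_pos'])@R
m=(np.abs(Q[...,0])<.018)&(Q[...,1]<-.008)&(Q[...,1]>-.05)&(np.abs(Q[...,2]+.05)<.02)
A=P[m];print(m.sum(),A.mean(0),A.min(0),A.max(0))
B=np.c_[A[:,:2]-A[:,:2].mean(0),np.ones(len(A))];k=np.linalg.lstsq(B,A[:,2],rcond=None)[0];print('tilt deg',np.degrees(k[:2]),'top z',k[2])
"
```

```text
time: 27.23
eef_pos: [0.4615, 0.1182, 0.1648]
tcp_rot: [-2.117, -2.32, 0.0]
ft_force: [0.3, 0.3, -5.1]
finger_gap: 0.044
time: 28.07
eef_pos: [0.4618, 0.1182, 0.1855]
tcp_rot: [-2.117, -2.32, 0.0]
ft_force: [-0.2, 0.1, -5.8]
finger_gap: 0.0434
t 28.07 tcp [0.4618 0.1182 0.1855] yaw 95.24 zax [-0.  0. -1.] F [-0.2  0.1 -5.8] gap 0.0434
tool delta mm [-0.8  0.6  2.5]
6772 [0.43272855 0.11555403 0.23552219] [0.41474691 0.09614613 0.21569163] [0.45531494 0.13526848 0.23864542]
tilt deg [6.90066334 0.75002873] top z 0.23552219430782542
```

View pics/f1.png

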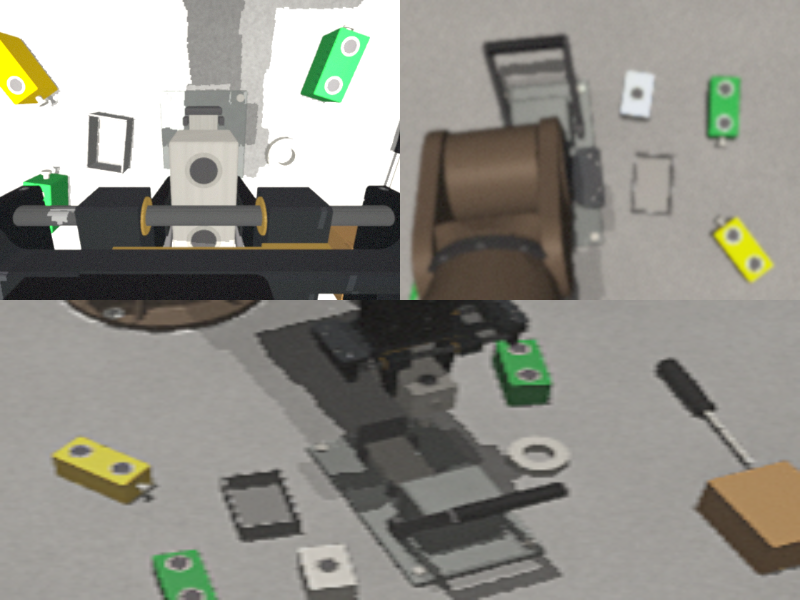

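```bash
python3 -c "
from h import *
c=capture('wrist');s=capture('scene')
cv2.imwrite('pics/f2.png',cv2.convertScaleAbs(cv2.resize(s['image'][140:190,290:360],None,fx=10,fy=10,interpolation=cv2.INTER_CUBIC),alpha=1.8)[:,:,::-1])
P=cloud(c);q=status.sense();R=Ro.from_rotvec(q['tcp_rot']).as_matrix();Q=(P-q['eef_pos'])@R
m=(np.abs(Q[...,0])<.015)&(Q[...,2]<-.03)&(Q[...,2]>-.08)
for y in range(-48,-8,4):
    k=m&(np.abs(Q[...,1]*1000-y)<2); print(y,k.sum(),np.median(P[k][:,2]).round(4) if k.any() else '')
print(proj(s,press(.045,0,.2115)))
print(status.sense()['dq'].round(4),status.sense()['time'])
"
```

```text
-48 0 
-44 1083 0.2349
-40 578 0.2365
-36 577 0.2367
-32 580 0.2368
-28 546 0.2369
-24 527 0.2369
-20 519 0.2368
-16 486 0.2367
-12 505 0.2364
[321.31206371 180.65438805]
[-0.001  -0.0011  0.0004 -0.      0.0011  0.0015] 28.3167
```

View pics/f2.png

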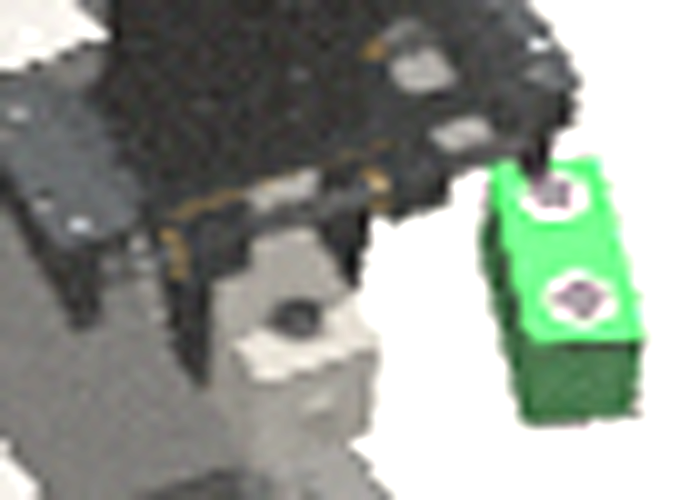

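The block's top is flat at 0.2365 m along its length, so it is level. Its bottom is about 0.188 m up, and the pin head shows flush on the end face. Handing in.

```bash
python3 -m inch '[[0,0,0,0,0,0,0.03],[0,0,0,0,0,0,0.03],[0,0,0,0,0,0,0.03],[0,0,0,0,0,0,0.03],[0,0,0,0,0,0,0.03],[0,0,0,0,0,0,0.03],[0,0,0,0,0,0,0.03],[0,0,0,0,0,0,0.03],[0,0,0,0,0,0,0.03],[0,0,0,0,0,0,0.03]]' 45; python3 -c "
from station import r
print(r.sign_off())"
```

```text
time: 29.15
eef_pos: [0.4619, 0.1182, 0.1857]
tcp_rot: [-2.118, -2.321, -0.0]
ft_force: [-0.2, -0.2, -5.5]
finger_gap: 0.0439
the job is handed in; nothing more can be done
None
```

The job is done and handed in at 29.2 s. The pin was pressed home, the lever was eased back under grip, and the block is held level above the press.

- **Lever pull:** I gripped the bar and pulled it to its stop at about 0.90 rad. There the force climbed to about 29 N while the bar hardly moved.
- **Lever return:** I kept hold of the bar all the way back at about 0.24 rad/s. I let go only once it was against its home stop, where it pushed back with about 5 N.
- **Pin:** Afterwards the pin head looked flush on the block's end in the wrist and scene pictures. I judged this by eye and did not measure the pin's depth.
- **Block:** It was lifted straight up about 158 mm. Its underside is roughly 0.188 m above the bench, about 158 mm above the nest floor and 126 mm above the back stop. Its top was level to within about 0.5 mm over the part I could see, the load was steady at about −5.5 N, and I saw no slip.
- **Other things on the bench:** In the final pictures nothing else appeared to have moved, by eye and without measuring.

**Checks that disagreed:**
- The fingertips measured about 30 mm further back than the stated tool geometry. My first close on the bar went just above it without touching anything, and I corrected for this offset in every later grasp.
- A first fit of the block's tilt gave 6.9°, because it wrongly included the block's rear face. A section-by-section check showed the block level.

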